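# Sort two gauged sleeves: reject to the wire basket, good one to the parts tray

### The arm

A 6-joint arm with a two-finger parallel gripper is mounted at the origin on the work surface. World frame = base frame: x ahead of the robot, y to its left, z up, the work surface at z = 0. Lengths are in m, angles in rad, forces in N, time in s.
With the tool pointing down it reaches from about 0.425 to 0.95 m from the base axis. Payload 3.5 kg.
Tool frame: the origin (TCP) lies midway between the tips of the shut fingers; the grasp point (between the pads) lies 19 mm behind it; z points along the fingers, y is the line along which they close (so a half turn about z gives the same grasp; the last joint's range is limited). The gripper opens to 85 mm and grips with 20 to 120 N. Pads are 22 mm wide; open, the fingers measure 114 mm over their backs; the gripper's body (76 mm by 85 mm) begins 54 mm behind the grasp point. The pads swing forward as they close: fully open they stand 13 mm farther back than shut.
Start: joints at [1.062, 0.286, 1.577, -0, 1.279, -0.15], TCP at [0.237, 0.632, 0.231] pointing down, gripper open.
Joint ranges: [-2.77, 2.77], [-0.9, 2.22], [0.21, 2.48], [-1.53, 4.67], [0.24, 2.81], [-2.84, 2.84]. Speed limits (rad/s): [2.79, 2.79, 3.14, 3.14, 3.14, 3.14].

### API

Orientations are given as a unit quaternion [x, y, z, w].
In Python, from plant import get_state, read_camera, ctrl gives the robot as it stands.
- The arm moves only by the shell command python3 -m crank 'ROWS' [FORCE]. ROWS is JSON, a list of rows, each a list of 3 entries, a list of its own where there are three numbers: the shift along the tool's x, y, z in mm, then the turn about the tool's z in degrees, then the closure in counts, from 0 (fully open) to 255 (shut). In form: [[[tx, ty, tz], yaw, claw], ...]. A call has 1 to 10 rows; each row is the pose to reach, as a shift and turn from the pose commanded when the call began, along the tool's axes at that moment; what a row does not reach only later rows make up. A row lasts 1/10 s, in which the tool goes at most 50 mm and 8.59 degrees, less where a joint would pass 70% of its speed; a pose out of reach is approached as far as the arm can. A call with a gripper value outside its range is refused whole. The fingers move at their own pace and stop on an object; FORCE is the grip in N (left out, the last holds). Time passes only in rows, so rows that repeat a pose let the fingers close. It gives the time, the measured TCP pose, the force, the opening and the grip force at its end, in the units of the state.
- get_state(): the state, without advancing time (a new reading comes with each control period).
- read_camera(name): name is "scene" or "top"; returns a dict with "frame" (400x640x3 uint8, blue, green, red), "range_z" (400x640 float32, m along the optical axis (not along the pixel's ray), 0 where there is no reading), "vfov" (degrees; the focal length in pixels is half the picture's height over the tangent of half this angle, whatever the lens; pixels are square), "cx", "cy" (the principal point, pixels), "origin" and "orientation" of the camera in the world. Camera axes: x right, y down, z forward; pixel columns grow to the right and rows downward; lengths in m; the calibration is good to about 2 mm. A picture is of the moment at which its call begins.
- ctrl.sign_off(): hands the job in; it is judged then, once.
The state is a dict: "time": time; "qpos": joint angles; "dq": joint speeds; "joint_efforts": joint torques, N m; "eef_pos": TCP position; "tcp_rot": TCP orientation; "contact_force": force on the tool from outside, world axes, zero at the start; "wrist_torque": the same for the moment, N m; "opening": opening from 0.0 (shut) to 1.0 (fully open); "finger_force": force on a finger pad.
Only numpy, scipy, OpenCV 4.12 (cv2) and the standard library are available. Lean on these libraries where they do the work, as an engineer would, in place of code of your own. Each camera call takes 0.05 s, during which the arm holds its last target. There are 200 camera calls.

### The job

Two steel sleeves have just been tried on the stepped pins of the gauge. The one that stands proud, stopped halfway on the step of its pin, has failed: drop it into the wire reject basket. The one that went all the way down to the gauge's base has passed: stand it upright on the floor of the shallow metal parts tray beside the sleeve already there, without knocking that one over, and leave the tools and other things on the bench where they lie.

Things in the scene. Friction and masses are not known exactly. Their poses are not given: they have to be found in the camera images.
- sleeve_proud: the failed steel sleeve: a plain tube, outside diameter 44 mm, 50 mm tall, bore 22 mm, 0.2 to 0.45 kg. It starts upright on one of the two gauge pins, resting on the pin's step, so its underside is 30 mm above the gauge's base plate (its top at 105 mm above the bench). Origin: centre of its underside, z along its axis, up at the start
- sleeve_proud_mid (a point): the centre of the failed sleeve, on its axis, half way up (25 mm from either end)
- sleeve_home: the passed steel sleeve: the same outside, 44 mm diameter and 50 mm tall, but bore 32 mm, 0.2 to 0.45 kg. It starts upright on the other gauge pin, standing on the base plate (its top at 75 mm above the bench). Which pin it is on varies. Origin: centre of its underside, z along its axis, up at the start
- sleeve_home_mid (a point): the centre of the passed sleeve, on its axis, half way up (25 mm from either end)
- gauge: the fixed gauge: grey base plate 80 (x) by 210 (y) by 25 mm thick, two equal upright pins at y = +65 and -65 mm, each 28 mm in diameter for 30 mm above the plate, then 19 mm for 30 mm more (tip 85 mm above the bench). Lift sleeves straight up: the failed one 30 mm, the passed one 60 mm, to clear the pin. Origin: centre of the plate's underside, on the bench
- basket: the reject basket, fixed: a rectangular basket of steel wire, 200 mm (x) by 160 mm (y) outside, 80 mm high, open on top, floor and walls 4 mm. A short scrap pin lies in its +x half. It and the tray change sides from one start to the next. Origin: centre of its underside, on the bench
- tray: the parts tray, fixed: a shallow rectangular sheet-metal tray, 240 mm (x) by 170 mm (y) outside, 40 mm high, open on top, floor and walls 3 mm. Origin: centre of its underside, on the bench
- tray_free (a point): a good spot in the tray's empty part: on the tray's floor (3 mm above the bench), 45 mm from the tray's centre towards its -x end, midway between the long walls; axes as the tray's. Anywhere on the tray's floor will do
- sleeve_stock: the good sleeve already standing in the tray (44 mm outside diameter, 50 mm tall), about 65 mm from the tray's centre towards its +x end. Origin: centre of its underside
- hammer: a hammer, 300 mm long, lying beyond the gauge. Bystander
- wrench: a spanner, 200 mm long, lying beyond the gauge. Bystander
- clevis_pin: a headed steel pin, about 120 mm long and 32 mm high, lying crosswise just beyond the gauge (about 85 mm from its centre). Bystander
- nut: a large hexagon nut, 36 mm wide and 16 mm high, on the bench on the robot's side of the gauge (about 80 mm from its centre). Bystander
- grease_tin: a closed metal tin, 68 mm in diameter and 70 mm high, on the bench beyond the gauge. Bystander
Not all that is in view belongs to the job. What is shaped like the sleeve_stock but red is not meant. What is shaped like the sleeve_proud but turquoise is not meant.

How it is judged:
By the outcome, as a careful person would: the job done as asked, in the order asked, and still so for the second after the job is handed in, with the robot touching nothing.
It also fails if it takes over 67 s, if anything falls off the work surface, if the arm or the gripper's body presses on something with over 40 N, if the wrist force passes 120 N, or if a joint passes its speed limit or range.

## Working session

There is one attempt and no reset: what is moved stays moved. The work goes in short steps, Python scripts to look and compute and a shell command to move; the robot and the scene stay as the last step left them, time stands still between calls to the robot, and variables do not carry over. Pictures are saved under pics/ and viewed, at most 10 in all, crops included, and the job is handed in when it is done.

```bash
mkdir -p pics; ls
cat > h.py <<'E'
import numpy as np, cv2
from scipy.spatial.transform import Rotation as R
from plant import get_state, read_camera, ctrl
def cloud(n):
    c=read_camera(n); d=c["range_z"]; f=200/np.tan(np.radians(c["vfov"])/2)
    v,u=np.mgrid[0:400,0:640]
    P=np.stack([(u-c["cx"])/f*d,(v-c["cy"])/f*d,d],-1)@R.from_quat(c["orientation"]).as_matrix().T+c["origin"]
    P[d==0]=np.nan
    return c["frame"],P,c
E
python3 - <<'E'
from h import *
for n in("top","scene"):
    f,P,c=cloud(n); cv2.imwrite(f"pics/{n}0.png",f); np.save(n+"0.npy",P); print(n,c["origin"],c["orientation"],c["vfov"],c["cx"],c["cy"])
s=get_state();print(s["time"],s["eef_pos"],s["tcp_rot"],R.from_quat(s["tcp_rot"]).as_matrix().round(3))
E
```

```text
pics
top [0.37887362 0.07073357 1.15978475] [ 0.7042984  -0.70395222  0.06396092 -0.06575739] 51.38974183706485 313.7837201122147 203.88027647280384
scene [1.49128989 0.07301915 1.08454767] [ 0.66942009  0.64718331 -0.26077461 -0.25500414] 44.01865204686183 319.10946403188035 202.53277485508823
0.1 [0.23671356 0.63149987 0.23005643] [ 1.78432504e-01  9.83951562e-01 -1.02161026e-03 -3.49397341e-04] [[-0.936  0.351 -0.001]
 [ 0.351  0.936 -0.002]
 [ 0.    -0.002 -1.   ]]
```

View pics/top0.png

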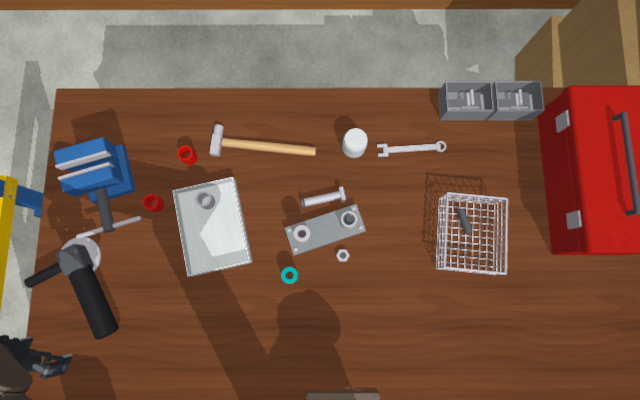

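View pics/scene0.png

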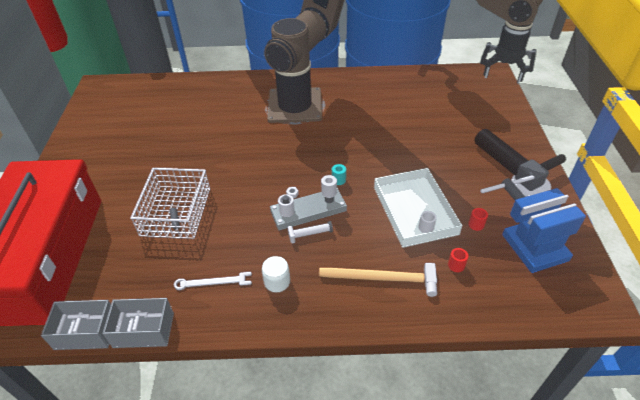

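The top view shows the gauge with sleeves at about (302,233) and (349,219), the tray at (212,227) with the stock sleeve at (206,201), and the basket at (472,233). The scene view shows the proud sleeve at (329,187), which is the +y pin, or (302,233) in the top view.

Run:
```python
from h import *
P=np.load("top0.npy"); S=np.load("scene0.npy")
def reg(P,box,zlo,zhi,name):
    u0,u1,v0,v1=box; q=P[v0:v1,u0:u1].reshape(-1,3); q=q[(q[:,2]>zlo)&(q[:,2]<zhi)]
    if len(q)<4: print(name,len(q));return
    c,w,a=cv2.minAreaRect((q[:,:2]*1000).astype(np.float32)); print(name,len(q),"z",q[:,2].mean().round(4),"mean",q[:,:2].mean(0).round(4),"rect",np.round(c,1),np.round(w,1),round(a,1))
for nm,A,b in(("top",P,((285,325,215,250),(335,365,203,235),(280,370,200,260),(165,255,170,280),(190,222,185,215),(425,515,185,280),(297,350,180,212),(330,355,245,266),(338,372,122,162),(450,476,200,240))),):
    reg(A,b[0],.095,.115,"proud"); reg(A,b[1],.066,.078,"home"); reg(A,b[1],.08,.09,"homepin"); reg(A,b[2],.018,.03,"plate")
    reg(A,b[3],.034,.046,"trayrim"); reg(A,b[3],-.002,.008,"trayfloor");reg(A,b[4],.045,.06,"stock"); reg(A,b[5],.074,.09,"basketrim"); reg(A,b[6],.02,.04,"clevis"); reg(A,b[7],.01,.02,"nut"); reg(A,b[8],.06,.08,"tin");reg(A,b[9],.008,.05,"scrap")
reg(S,(318,340,172,210),.097,.115,"proudS"); reg(S,(276,297,192,220),.068,.08,"homeS");reg(S,(415,440,205,236),.045,.06,"stockS");reg(S,(330,347,163,186),.03,.06,"turq")
```

```text
proud 180 z 0.1053 mean [0.4999 0.106 ] rect [499.5 106.1] [41.2 41. ] 0.9
home 105 z 0.0743 mean [ 0.5416 -0.0172] rect [541.5 -16.9] [40.1 42.2] 0.3
homepin 40 z 0.0852 mean [ 0.5407 -0.0165] rect [538.  -18.8] [24.6 16.4] 33.0
plate 1786 z 0.0255 mean [0.5207 0.0454] rect [524.5  45.4] [219.6 162. ] 84.5
trayrim 474 z 0.0397 mean [0.5337 0.3613] rect [529.6 356. ] [240.7 171.3] 13.3
trayfloor 8066 z 0.0025 mean [0.5336 0.3643] rect [539.1 369.8] [316.5 257.3] 1.6
stock 107 z 0.0525 mean [0.5999 0.3752] rect [599.7 374.9] [43.6 41.1] 83.3
basketrim 653 z 0.0815 mean [ 0.501  -0.3484] rect [ 505.8 -347.8] [163.8 203.2] 84.3
clevis 413 z 0.0271 mean [0.6037 0.0393] rect [590.7  43.2] [ 72.3 125. ] 15.7
nut 111 z 0.0169 mean [ 0.4504 -0.0036] rect [450.6  -5. ] [30.3 30.6] 0.1
tin 432 z 0.0702 mean [ 0.7622 -0.0391] rect [763.2 -39.8] [63.3 62.7] 28.6
scrap 228 z 0.0231 mean [ 0.5462 -0.3406] rect [ 549.3 -343.6] [ 66.8 110. ] 85.6
proudS 138 z 0.1039 mean [0.5023 0.108 ] rect [500.9 108.1] [41.  43.8] 80.4
homeS 101 z 0.0737 mean [ 0.5461 -0.0142] rect [543.6 -14.1] [42.5 39.4] 1.2
stockS 114 z 0.0513 mean [0.6027 0.378 ] rect [602.3 377.8] [41.7 43.9] 86.4
turq 174 z 0.0452 mean [0.4006 0.1424] rect [398.3 142.3] [45.3 42.7] 33.5
```

```bash
python3 -m crank '[[[-215,-200,0],-17,0],[[-430,-399,0],-35,0],[[-430,-399,0],-35,0],[[-430,-399,0],-35,0],[[-430,-399,0],-35,0],[[-430,-399,0],-35,0],[[-430,-399,0],-35,0],[[-430,-399,0],-35,0],[[-430,-399,0],-35,0],[[-430,-399,0],-35,0]]'
cat > d.py <<'E'
import sys; from h import *
t=np.array([float(a) for a in sys.argv[1:4]]); s=get_state(); M=R.from_quat(s["tcp_rot"]).as_matrix()
print(s["time"],s["eef_pos"].round(4) if hasattr(s["eef_pos"],'round') else s["eef_pos"],"shift mm",(M.T@(t-np.array(s["eef_pos"]))*1000).round(1),"yaxis deg",np.degrees(np.arctan2(M[1,1],M[0,1])).round(1),"q6",s["qpos"][5],"tilt",M[2].round(3))
E
python3 d.py .5 .107 .23
```

```text
time: 1.1
eef_pos: [0.4588, 0.1872, 0.2311]
tcp_rot: [-0.126, 0.992, 0.0, -0.0]
contact_force: [1.5, 0.1, 0.4]
opening: 1.002
finger_force: 0.0
1.1 [0.4588 0.1872 0.2311] shift mm [-19.8 -87.9   1.1] yaxis deg 104.4 q6 -1.6407162889828217 tilt [ 0.  0. -1.]
```

```bash
python3 -m crank '[[[-20,-88,0],0,0],[[-20,-88,0],0,0],[[-20,-88,0],0,0],[[-20,-88,0],0,0],[[-20,-88,0],0,0]]'; python3 d.py .5 .107 .13
python3 - <<'E'
from h import *
f,P,c=cloud("scene"); cv2.imwrite("pics/s1.png",cv2.resize(f[100:260,220:420],None,fx=3,fy=3))
q=P[165:215,310:350].reshape(-1,3); q=q[(q[:,2]>.1)&(q[:,2]<.11)]; print(len(q),cv2.minAreaRect((q[:,:2]*1000).astype(np.float32)))
E
```

```text
time: 1.6
eef_pos: [0.4993, 0.1097, 0.2309]
tcp_rot: [-0.126, 0.992, 0.0, -0.0]
contact_force: [0.4, 0.1, 0.6]
opening: 0.998
finger_force: 0.0
1.6 [0.4993 0.1097 0.2309] shift mm [-1.000e-01 -2.800e+00  1.009e+02] yaxis deg 104.5 q6 -1.8064317282909739 tilt [ 0.001  0.001 -1.   ]
121 ((501.3343505859375, 108.71028900146484), (43.15736389160156, 42.2097053527832), 22.901721954345703)
```

View pics/s1.png

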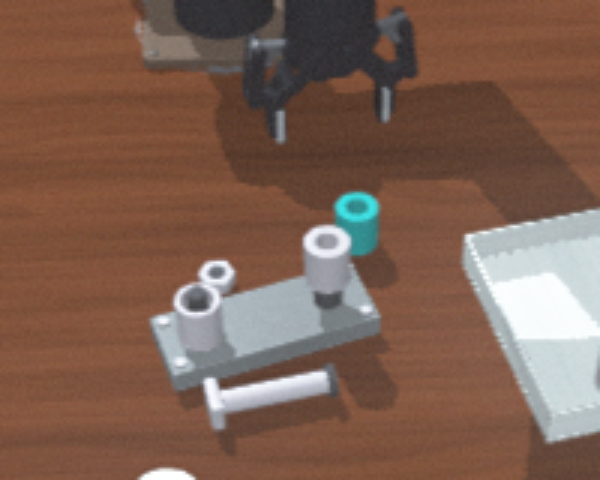

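The crop confirms it: the proud sleeve at (327,260) has bare pin under it, and the passed sleeve at (200,315) is seated. The turquoise tube at (357,222) is clear of the fingers.

```bash
python3 -m crank '[[[0,-2,40],0,0],[[0,-2,80],0,0],[[0,-2,115],0,0],[[0,-2,140],0,0],[[0,-2,155],0,0],[[0,-2,168],0,0],[[0,-2,168],0,0],[[0,-2,168],0,0],[[0,-2,168],0,255],[[0,-2,168],0,255]]' 60
python3 -m crank '[[[0,0,0],0,255],[[0,0,0],0,255],[[0,0,0],0,255],[[0,0,0],0,255],[[0,0,0],0,255],[[0,0,0],0,255],[[0,0,0],0,255]]'; python3 d.py .5 .107 .063
```

```text
time: 2.65
eef_pos: [0.5014, 0.1071, 0.0646]
tcp_rot: [-0.126, 0.992, -0.0, 0.001]
contact_force: [0.3, 0.3, -0.0]
opening: 0.687
finger_force: 0.0
time: 3.35
eef_pos: [0.5014, 0.1069, 0.0645]
tcp_rot: [-0.126, 0.992, -0.0, 0.001]
contact_force: [-0.2, 0.2, 6.1]
opening: 0.498
finger_force: 61.0
3.35 [0.5014 0.1069 0.0645] shift mm [1.3 0.4 1.5] yaxis deg 104.4 q6 -1.8107570787689433 tilt [-0.002 -0.001 -1.   ]
```

```bash
python3 -m crank '[[[0,0,-10],0,255],[[0,0,-25],0,255],[[0,0,-45],0,255],[[0,0,-75],0,255],[[0,0,-110],0,255],[[0,0,-130],0,255],[[0,0,-130],0,255],[[0,0,-130],0,255]]'; python3 d.py .458 -.345 .195
```

```text
time: 4.15
eef_pos: [0.4997, 0.1069, 0.1924]
tcp_rot: [-0.126, 0.992, 0.0, -0.001]
contact_force: [-0.2, -0.0, -2.5]
opening: 0.496
finger_force: 61.8
4.15 [0.4997 0.1069 0.1924] shift mm [ 153.1 -427.3   -2.6] yaxis deg 104.4 q6 -1.8107471985892236 tilt [ 0.001  0.    -1.   ]
```

```bash
python3 -m crank '[[[12,-33,-5],2,255],[[27,-75,-5],5,255],[[42,-117,-5],8,255],[[57,-160,-5],10,255],[[72,-202,-5],12,255],[[87,-244,-5],14,255],[[102,-287,-5],16,255],[[118,-330,-5],18,255],[[133,-371,-5],19,255],[[144,-402,-5],20,255]]'; python3 -m crank '[[[0,0,0],0,255],[[0,0,0],0,255],[[0,0,0],0,255]]'; python3 d.py .458 -.345 .195
python3 - <<'E'
from h import *
f,P,c=cloud("top"); cv2.imwrite("pics/t2.png",cv2.resize(f[150:310,400:560],None,fx=3,fy=3))
f,P,c=cloud("scene"); cv2.imwrite("pics/s2.png",cv2.resize(f[60:260,80:280],None,fx=3,fy=3))
E
```

```text
time: 5.15
eef_pos: [0.4594, -0.3197, 0.1951]
tcp_rot: [0.05, 0.999, 0.002, -0.002]
contact_force: [-0.1, 0.8, -2.2]
opening: 0.499
finger_force: 62.1
time: 5.45
eef_pos: [0.4606, -0.3167, 0.1964]
tcp_rot: [0.048, 0.999, 0.001, -0.001]
contact_force: [0.5, 0.6, -2.2]
opening: 0.498
finger_force: 62.2
5.45 [ 0.4606 -0.3167  0.1964] shift mm [ -0.1 -28.5   1.3] yaxis deg 84.5 q6 -2.2585513906052888 tilt [ 0.003  0.003 -1.   ]
```

View pics/s2.png

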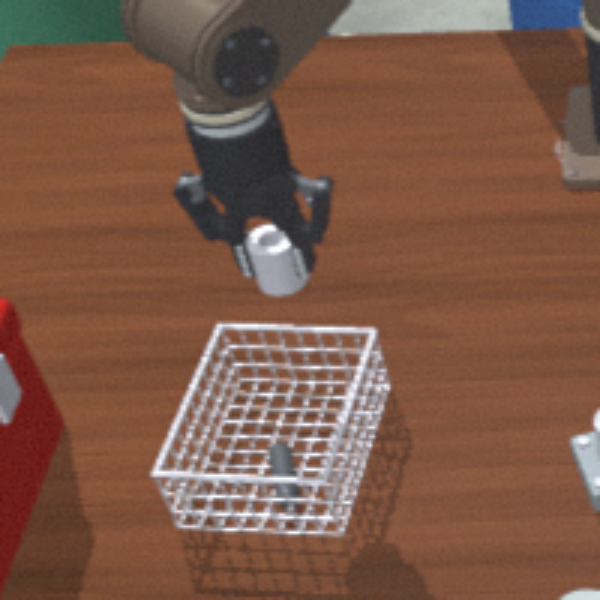

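The scene crop shows the sleeve held at (275,260) above the near half of the basket, with the scrap pin at (283,475) well clear. Next I centre it and lower it in.

```bash
python3 -m crank '[[[-4,-29,0],0,255],[[-4,-29,30],0,255],[[-4,-29,65],0,255],[[-4,-29,100],0,255],[[-4,-29,130],0,255],[[-4,-29,150],0,255],[[-4,-29,158],0,255],[[-4,-29,158],0,255],[[-4,-29,158],0,255]]' ; python3 d.py .463 -.345 .038;  python3 -m crank '[[[0,0,0],0,60],[[0,0,0],0,60],[[0,0,0],0,60],[[0,0,0],0,60],[[0,0,0],0,60]]'
```

```text
time: 6.45
eef_pos: [0.4634, -0.3478, 0.0417]
tcp_rot: [0.048, 0.999, -0.001, 0.001]
contact_force: [0.2, -0.3, -1.8]
opening: 0.497
finger_force: 62.3
6.45 [ 0.4634 -0.3478  0.0417] shift mm [0.7 2.8 3.7] yaxis deg 84.5 q6 -2.293487042882225 tilt [-0.002 -0.001 -1.   ]
time: 6.95
eef_pos: [0.4626, -0.3477, 0.0407]
tcp_rot: [0.049, 0.999, -0.0, 0.0]
contact_force: [0.1, -1.2, -1.1]
opening: 0.764
finger_force: 0.0
```

```bash
python3 -m crank '[[[0,0,-15],0,60],[[0,0,-45],0,60],[[0,0,-90],0,60],[[0,0,-135],0,60],[[0,0,-170],0,60],[[0,0,-170],0,0],[[0,0,-170],0,0]]'; python3 d.py .5425 -.016 .21
```

```text
time: 7.65
eef_pos: [0.4629, -0.3479, 0.2126]
tcp_rot: [0.048, 0.999, -0.001, 0.001]
contact_force: [-0.1, 0.4, -0.2]
opening: 1.001
finger_force: 0.0
7.65 [ 0.4629 -0.3479  0.2126] shift mm [-47.1 338.1   1.9] yaxis deg 84.4 q6 -2.293547314794785 tilt [-0.003 -0.002 -1.   ]
```

```bash
python3 -m crank '[[[-7,48,0],-3,0],[[-13,96,0],-7,0],[[-20,145,0],-11,0],[[-27,193,0],-15,0],[[-34,240,0],-19,0],[[-40,288,0],-22,0],[[-47,325,0],-24,0],[[-47,338,0],-24,0],[[-47,338,0],-24,0],[[-47,338,0],-24,0]]'; python3 d.py .5425 -.016 .033
python3 - <<'E'
from h import *
f,P,c=cloud("scene"); cv2.imwrite("pics/s3.png",cv2.resize(f[110:310,100:360],None,fx=3,fy=3))
q=P[190:222,272:300].reshape(-1,3); q=q[(q[:,2]>.068)&(q[:,2]<.08)]; print(len(q),cv2.minAreaRect((q[:,:2]*1000).astype(np.float32)))
E
```

```text
time: 8.65
eef_pos: [0.5413, -0.0163, 0.2093]
tcp_rot: [-0.16, 0.987, -0.0, -0.001]
contact_force: [-0.1, -0.7, -0.2]
opening: 1.002
finger_force: 0.0
8.65 [ 0.5413 -0.0163  0.2093] shift mm [-1.600e+00 -1.000e-01  1.763e+02] yaxis deg 108.4 q6 -2.109150442801983 tilt [ 0.002  0.    -1.   ]
109 ((541.9161987304688, -14.085187911987305), (45.89094924926758, 39.456626892089844), 0.6256272196769714)
```

View pics/s3.png

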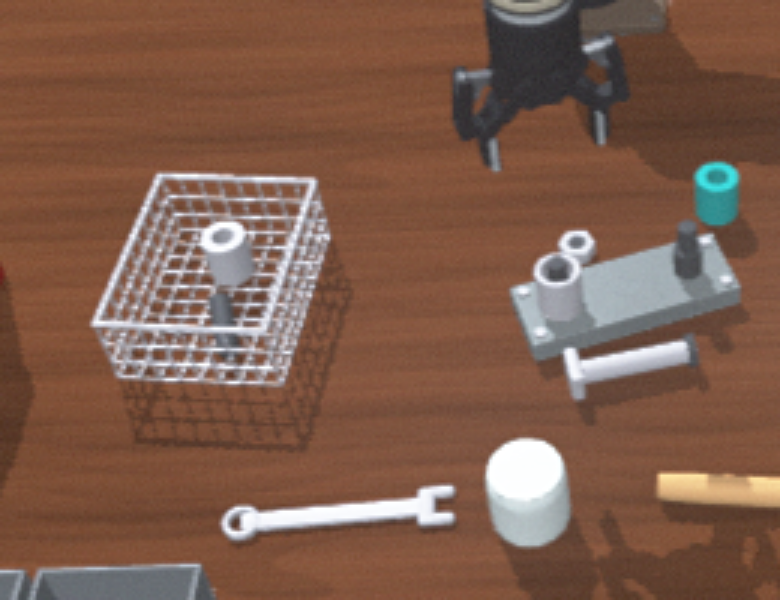

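The failed sleeve stands in the basket at (228,250), and the passed sleeve is still on its pin at (560,285). Descending to grasp it.

```bash
python3 -m crank '[[[-1,0,40],0,0],[[-1,0,80],0,0],[[-1,0,115],0,0],[[-1,0,140],0,0],[[-1,0,158],0,0],[[-1,0,168],0,0],[[-1,0,174],0,0],[[-1,0,174],0,0],[[-1,0,174],0,0],[[-1,0,174],0,255]]' 60
python3 -m crank '[[[0,0,0],0,255],[[0,0,0],0,255],[[0,0,0],0,255],[[0,0,0],0,255],[[0,0,0],0,255],[[0,0,0],0,255],[[0,0,0],0,255],[[0,0,0],0,255]]'; python3 d.py .5425 -.016 .033
python3 -m crank '[[[0,0,-8],0,255],[[0,0,-20],0,255],[[0,0,-40],0,255],[[0,0,-65],0,255],[[0,0,-95],0,255],[[0,0,-130],0,255],[[0,0,-155],0,255],[[0,0,-155],0,255],[[0,0,-155],0,255]]'; python3 d.py .486 .3465 .19
```

```text
time: 9.7
eef_pos: [0.5438, -0.0156, 0.0376]
tcp_rot: [-0.16, 0.987, -0.0, 0.001]
contact_force: [0.3, 0.0, -0.1]
opening: 0.862
finger_force: 0.0
time: 10.5
eef_pos: [0.5437, -0.0155, 0.0373]
tcp_rot: [-0.16, 0.987, -0.0, 0.001]
contact_force: [-0.1, 0.5, 6.2]
opening: 0.493
finger_force: 61.7
10.5 [ 0.5437 -0.0155  0.0373] shift mm [ 1.3 -0.1  4.3] yaxis deg 108.5 q6 -2.107774717026763 tilt [-0.001 -0.001 -1.   ]
time: 11.4
eef_pos: [0.5421, -0.015, 0.1907]
tcp_rot: [-0.16, 0.987, 0.0, -0.001]
contact_force: [-0.5, -0.7, -4.6]
opening: 0.494
finger_force: 62.9
11.4 [ 0.5421 -0.015   0.1907] shift mm [-61.2 360.7   1. ] yaxis deg 108.4 q6 -2.1077362966314177 tilt [ 0.001  0.001 -1.   ]
```

```bash
python3 -m crank '[[[-5,30,0],1,255],[[-12,72,0],2,255],[[-20,115,0],3,255],[[-27,160,0],4,255],[[-35,205,0],5,255],[[-42,250,0],5,255],[[-50,292,0],5,255],[[-56,328,0],5,255],[[-60,352,0],5,255],[[-61,361,0],5,255]]'
python3 -m crank '[[[0,0,0],0,255],[[0,0,0],0,255],[[0,0,0],0,255]]';python3 d.py .486 .3465 .0153
python3 - <<'E'
from h import *
f,P,c=cloud("scene"); cv2.imwrite("pics/s4.png",cv2.resize(f[80:280,320:520],None,fx=3,fy=3))
E
```

```text
time: 12.4
eef_pos: [0.484, 0.3479, 0.1877]
tcp_rot: [-0.118, 0.993, -0.001, -0.003]
contact_force: [-0.3, 0.1, -4.3]
opening: 0.493
finger_force: 62.9
time: 12.7
eef_pos: [0.4867, 0.3451, 0.1906]
tcp_rot: [-0.116, 0.993, -0.0, -0.001]
contact_force: [-0.5, -0.6, -3.3]
opening: 0.493
finger_force: 62.9
12.7 [0.4867 0.3451 0.1906] shift mm [1.000e-01 1.700e+00 1.753e+02] yaxis deg 103.4 q6 -1.3567949874143692 tilt [ 0.001 -0.001 -1.   ]
```

View pics/s4.png

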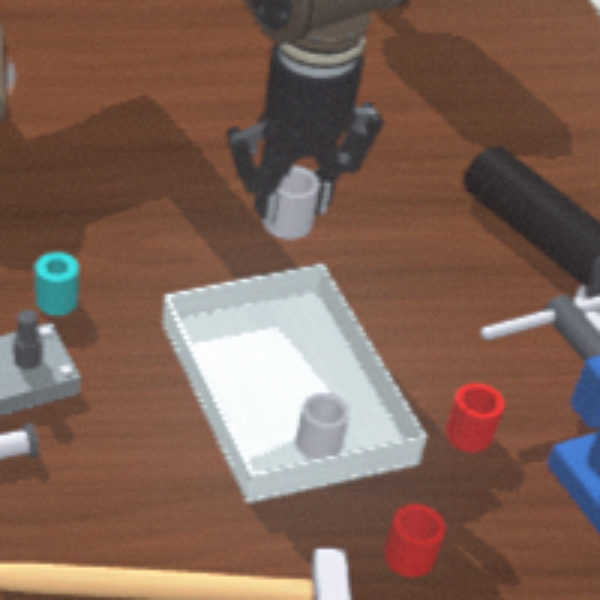

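The sleeve is held upright at (293,203) above the empty end of the tray, and the stock sleeve at (323,425) is well away.

```bash
python3 -m crank '[[[0,1,35],0,255],[[0,1,75],0,255],[[0,1,110],0,255],[[0,1,135],0,255],[[0,1,152],0,255],[[0,1,162],0,255],[[0,1,166],0,255],[[0,1,168],0,255],[[0,1,168],0,255],[[0,1,168],0,255]]';python3 d.py .486 .3465 .0153
```

```text
time: 13.75
eef_pos: [0.4872, 0.3479, 0.0247]
tcp_rot: [-0.117, 0.993, 0.0, 0.001]
contact_force: [0.3, -0.3, -4.3]
opening: 0.489
finger_force: 62.8
13.75 [0.4872 0.3479 0.0247] shift mm [ 1.5 -1.1  9.4] yaxis deg 103.5 q6 -1.3548039861023906 tilt [-0.002  0.    -1.   ]
```

```bash
python3 -m crank '[[[0,0,3],0,255],[[0,0,5],0,255],[[0,0,7],0,255],[[0,0,8],0,255],[[0,0,8],0,255],[[0,0,8],0,255]]';python3 d.py .486 .3465 .0153
```

```text
time: 14.35
eef_pos: [0.4863, 0.3474, 0.0154]
tcp_rot: [-0.117, 0.993, -0.0, -0.0]
contact_force: [-1.4, -0.5, -2.6]
opening: 0.494
finger_force: 63.1
14.35 [0.4863 0.3474 0.0154] shift mm [ 0.5 -0.8  0.1] yaxis deg 103.4 q6 -1.354751584098472 tilt [ 0. -0. -1.]
```

Force eased slightly, so it is at or near the floor. One more mm, by small steps.

```bash
python3 -m crank '[[[0,0,1],0,255],[[0,0,1],0,255],[[0,0,1],0,255]]'
```

```text
time: 14.65
eef_pos: [0.4863, 0.3474, 0.0154]
tcp_rot: [-0.117, 0.993, -0.0, -0.0]
contact_force: [-4.5, -1.0, 5.7]
opening: 0.489
finger_force: 63.8
```

In contact (z force swung to +5.7 N). Release slowly and lift.

```bash
python3 -m crank '[[[0,0,0],0,110],[[0,0,0],0,90],[[0,0,0],0,60],[[0,0,0],0,60],[[0,0,0],0,60],[[0,0,0],0,60]]'
python3 -m crank '[[[0,0,-5],0,60],[[0,0,-20],0,60],[[0,0,-45],0,60],[[0,0,-90],0,60],[[0,0,-135],0,60],[[0,0,-180],0,60],[[0,0,-180],0,60],[[0,0,-180],0,60]]'
python3 - <<'E'
from h import *
f,P,c=cloud("scene"); cv2.imwrite("pics/s5.png",f)
for b in((390,425,160,215),(410,445,200,240)):
    q=P[b[2]:b[3],b[0]:b[1]].reshape(-1,3); q=q[(q[:,2]>.046)&(q[:,2]<.062)]; print(len(q),q.mean(0),cv2.minAreaRect((q[:,:2]*1000).astype(np.float32)) if len(q) else "")
E
```

```text
time: 15.25
eef_pos: [0.4864, 0.3474, 0.0143]
tcp_rot: [-0.117, 0.993, 0.0, 0.0]
contact_force: [0.0, 0.0, 0.2]
opening: 0.765
finger_force: 0.0
time: 16.05
eef_pos: [0.4873, 0.3479, 0.1975]
tcp_rot: [-0.117, 0.993, 0.001, 0.003]
contact_force: [-1.0, -0.4, -0.4]
opening: 0.768
finger_force: 0.0
104 [0.49595587 0.35004946 0.05168687] ((528.3541259765625, 347.8021240234375), (42.363136291503906, 132.31578063964844), 89.88725280761719)
109 [0.60257377 0.37823115 0.05162932] ((601.853759765625, 377.995361328125), (41.26930236816406, 44.01984786987305), 77.48606872558594)
```

View pics/s5.png

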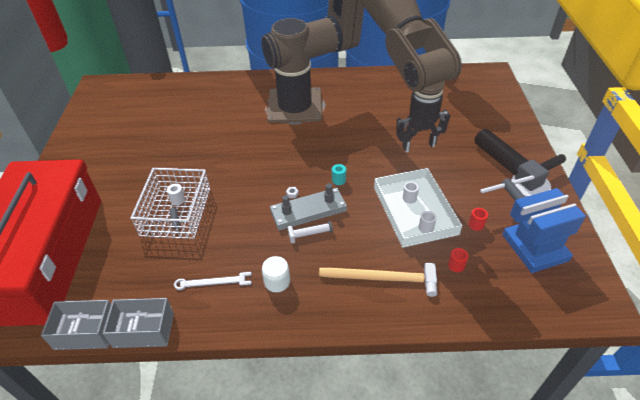

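The passed sleeve stands at (411,191) in the tray beside the stock sleeve at (428,221). The failed sleeve is in the basket at (175,192), both pins are bare, and nothing else has moved.

```bash
python3 -c "
from plant import ctrl
print(ctrl.sign_off())"
```

```text
the job is handed in; nothing more can be done
None
```

The failed sleeve is in the reject basket, the passed sleeve stands upright in the tray beside the undisturbed stock sleeve, and the job was handed in at about 16 s of the 67 s allowed.

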